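Fold the lid stay and shut the utensil chest

TASK

Shut the aluminium utensil chest on the serving table: lift the knee of its folding stay past centre so that it unlocks (never force the lid down against the locked stay), then bring the lid down in the hand, gently, without letting it drop or slam. Press its front edge down on the rubber seal by feel, firmly enough for the latch to snap in and hold it shut but without crushing the seal, let go, and leave the other things in and around the chest where they are.

Things in the scene. Friction and masses are not known exactly. Their poses are not given: they have to be found in the camera images.
- chest: Utensil chest, an aluminium box fixed to the table, 210 mm deep, 360 mm wide, rim 95 mm above the table; lid hinged along its far side, folding steel stay inside its left end. Origin: centre of its underside. Axes: -x to its front (the robot's side), y to its left end, z up.
- chest_hinge (a point): Middle of the lid's hinge line, at rim height on the chest's far top edge, 210 mm behind its front face; axes as the chest's (y along the hinge, -x to the front, z up).
- lid (a joint): Opening of the lid, rad: 0 shut, 1.43 on its stay as at the start. The lid is a shell 210 x 360 x 20 mm, about 0.45 kg. It stays where left while more than half open; lower it falls unless held. Let go near the bottom it rests at 0.02 to 0.06 on the sloping latch claw. Latched it reads about 0 (under 0.003); not latched, the seal springs it back to about 0.008 or more.
- knee (a joint): Bend of the stay at its knee, rad: -0.21 at the start (locked: the knee lies past dead centre, to the hinge's side, on its stop), 0 dead straight, growing as the knee is lifted to the front and the stay folds; 2.9 with the lid shut. Above 0.3 it is surely unlocked and folds by itself as the lid comes down. Its rivet is stiff: it stays as left.
- knee_grip (a point): Centre of the steel thumb-piece on the knee of the stay, the part to grip: 24 mm front to back, 14 mm wide along the hinge, 22 mm high. It moves on an arc about the lower pivot (about 81 mm radius), up and to the front as the knee is lifted. Turning it 0.48 rad about that pivot takes the knee from its stop to about 0.57 and needs less than 10 N.
- stay_pivot (a point): Lower pivot of the stay, an axis parallel to the hinge: 110 mm in front of the hinge line, 9 mm below the rim, 158 mm left of the chest's middle. From it the two flat steel links of 79 mm go up to the knee and on to the lid, just inside the chest's left end wall.
- lid_handle (a point): Middle of the lid's bow handle: a round steel bar 10 mm thick, 110 mm long, parallel to the hinge, 36 mm clear of the lid's front edge. In the lid it lies 246 mm from the hinge line and 10 mm above the rim plane (lid shut: 246 mm in front of the hinge line, 10 mm above it).
- lid_front (a point): Place to press: on the lid's bare outer face (its top when shut), middle of its width, 25 mm back from the front edge, 185 mm from the hinge line, 20 mm above the rim plane when shut. Pressing 15 to 18 N here takes it about 2 mm past shut, where the latch snaps; then it springs back to shut.
- rim_seal: Springy black rubber seal along the chest's front rim, 8 mm wide, 310 mm long, origin in the middle of its underside; the lid's edge meets it 3 mm before shut. Behind it a slam latch in the front wall catches a steel staple under the middle of the lid's front. More than 35 N crushes the seal.
- spatula: Spatula with a steel blade and wooden handle, 260 mm, lying in the chest, bystander; origin in the middle of its underside.
- spoon: Steel spoon with a wooden handle, 220 mm, lying in the chest, bystander; origin in the middle of its underside.
- bottle: Bottle standing on the table, bystander; origin under its centre.
- paper_roll: Upright roll of kitchen paper, bystander; origin under its centre.
- bowl: Bowl, bystander; origin under its centre.
- plates: Stack of plates, bystander; origin under its centre.
- mug: Mug, bystander; origin under its centre.

How it is judged:
On the way:
1. the knee of the stay is lifted past centre, well unlocked (knee above 0.3 rad) (value of joint knee above 0.3 rad), for 0.2 s.
At the end, for the whole second after the job is handed in: The lid is shut, latched and at rest: its joint reads less than 0.006 rad and moves by less than 0.05 rad/s (value of joint lid below 0.006 rad and velocity of joint lid between -0.05 and 0.05 rad/s); the robot touches nothing.
It fails at once if the seal on the front rim is crushed (more than 35 N on it) (contact force between rim_seal and anything else above 35 N).
It fails at once if the lid is forced down against the locked stay (below 1.396 rad, two degrees, with the knee not yet past centre) (value of joint knee below 0 rad and value of joint lid below 1.396 rad).
It fails at once if the lid drops or slams (faster than 1.5 rad/s on the way down) (velocity of joint lid below -1.5 rad/s and value of joint lid above 0.08 rad).
It fails at once if one of the other things is moved by more than 30 mm (distance of any of bottle, paper_roll, bowl, plates, mug, spatula, spoon from where it was at the start of the episode above 0.03 m).
It also fails if it takes over 72 s, if anything falls off the work surface, if the arm or the gripper's body presses on something with over 40 N, if the wrist force passes 120 N, or if a joint passes its speed limit or range.

ROBOT

A 6-joint arm with a two-finger parallel gripper is mounted at the origin on the work surface. World frame = base frame: x ahead of the robot, y to its left, z up, the work surface at z = 0. Lengths are in m, angles in rad, forces in N, time in s.
With the tool pointing down it reaches from about 0.35 to 0.85 m from the base axis. Payload 8.1 kg.
Tool frame: the origin (TCP) lies at the very end of the fingers, on their centre line; the grasp point (between the pads) lies 19 mm behind it; z points along the fingers, y is the line along which they close (so a half turn about z gives the same grasp; the last joint's range is limited). The gripper opens to 85 mm and grips with 20 to 120 N. Pads are 22 mm wide; open, the fingers measure 114 mm over their backs; the gripper's body (76 mm by 85 mm) begins 54 mm behind the grasp point. The pads swing forward as they close: fully open they stand 13 mm farther back than shut.
Start: joints at [-1.25, 0.13, 1.488, -0, 1.523, -0.085], TCP at [0.237, -0.551, 0.231] pointing down, gripper open.
Joint ranges: [-2.96, 2.96], [-0.89, 2.26], [0.02, 2.5], [-1.34, 4.48], [0, 2.73], [-2.66, 2.66]. Speed limits (rad/s): [2.39, 2.39, 2.79, 3.14, 3.14, 3.14].

INTERFACE

Orientations are given as a unit quaternion [x, y, z, w].
In Python, from cell import bot, sensors, read_camera, get_calibration, nets gives the robot as it stands. Calls block until the motion is done:
- bot.goto(position, orientation): joint-space move of the TCP to a pose.
- bot.movel(position, v=0.15, orientation=None, contact_N=None): straight line of the TCP; orientation=None keeps the orientation; v is the mean speed in m/s. With contact_N (N) it stops when the force on the tool has changed by that much, and returns True; else False.
- bot.movej(angles): joint-space move.
- bot.let_go() and bot.clamp(effort=None): open the fingers fully, or close them until they stop; effort is the grip in N (None keeps the last).
- bot.pause(seconds).
- bot.solve_ik(position, orientation): joint angles nearest the present ones, or None.
- sensors.state(): the state.
- read_camera(name): name is "side" or "top" or "wrist"; returns (picture, depth): 480x640x3 uint8, blue, green, red; 480x640 float32, m along the optical axis (not along the pixel's ray), 0 where there is no reading.
- get_calibration(name): a dict with "mtx" (3x3 intrinsics, pixels), "rvec" (rotation vector, rad) and "tvec" (3), from world to camera coordinates, as OpenCV has them. Camera axes: x right, y down, z forward; pixel columns grow to the right and rows downward; lengths in m; the calibration is good to about 2 mm. A picture is of the moment at which its call begins: read the wrist's pose just before it. get_calibration takes no time and is no camera call; for the wrist camera it gives the pose at the moment of the call.
A pose or a line that the arm cannot do raises bot.MotionError and nothing moves.
- bot.sign_off(): hands the job in; it is judged then, once.
Trained networks look in the newest picture that a camera, given by its name, has taken for a name from the list of things; names that differ only in an ending like _2 or _b are one class to them, and where a whole thing is asked for, a point or a joint stands for the part that bears it (a point fixed in the world has none). Each returns a list of dicts, best first, with "confidence" (0 to 1); they miss things now and then, are a little off and sometimes report something else, mostly with a low value. They report only what shows in the picture. A call takes as long as a camera call.
- nets.boxes_of(camera, label): "location" ([x, y, z] in m, in world coordinates, good to about 4 mm: the middle of the surface that is visible of it).
The state is a dict: "t": time; "q": joint angles; "qvel": joint speeds; "effort": joint torques, N m; "ee_pos": TCP position; "tool_rot": TCP orientation; "ft_force": force on the tool from outside, world axes, zero at the start; "moment": the same for the moment, N m; "finger_gap": finger opening in m; "gripper_force": force on a finger pad.
Only numpy, scipy, OpenCV 4.12 (cv2) and the standard library are available. Lean on these libraries where they do the work, as an engineer would, in place of code of your own. Each camera call takes 0.05 s, during which the arm holds its last target. There are 200 camera calls.

## Working session

There is one attempt and no reset: what is moved stays moved. The work goes in short steps, each a Python script; the robot and the scene stay as the last script left them, time stands still between calls to the robot, and variables do not carry over. Pictures are saved under pics/ and viewed, at most 10 in all, crops included, and the job is handed in when it is done.

```bash
mkdir -p pics; python3 - <<'E'
from cell import bot, sensors, read_camera, get_calibration, nets
import cv2, numpy as np
for c in ["side","top"]:
    im,d=read_camera(c); cv2.imwrite(f"pics/{c}0.png",im)
    k=get_calibration(c); R=cv2.Rodrigues(np.array(k["rvec"]))[0]; print(c,(-R.T@np.array(k["tvec"]).ravel()).round(3),R[2].round(2))
    for l in ["chest","chest_hinge","knee_grip","stay_pivot","lid_handle","lid_front","rim_seal","spatula","spoon","bottle","paper_roll","bowl","plates","mug"]:
        try: print(l,[(np.round(o["location"],3).tolist(),round(o["confidence"],2)) for o in nets.boxes_of(c,l)][:2])
        except Exception as e: print(l,e)
print(sensors.state())
E
```

```text
side [-0.471  0.937  0.999] [ 0.62 -0.61 -0.49]
chest [([0.646, -0.109, 0.09], 0.66), ([0.675, -0.107, 0.209], 0.63)]
chest_hinge [([0.646, -0.114, 0.09], 0.97)]
knee_grip [([0.584, 0.031, 0.152], 0.78)]
stay_pivot [([0.582, 0.036, 0.152], 0.73), ([0.672, -0.108, 0.205], 0.6)]
lid_handle [([0.672, -0.109, 0.207], 0.72)]
lid_front [([0.672, -0.105, 0.207], 0.92)]
rim_seal [([0.467, -0.138, 0.1], 0.74)]
spatula [([0.617, -0.13, 0.021], 0.59)]
spoon [([0.56, -0.19, 0.024], 0.66)]
bottle [([0.637, 0.433, 0.105], 0.92), ([0.554, -0.192, 0.022], 0.63)]
paper_roll [([0.317, 0.439, 0.036], 0.64)]
bowl []
plates [([0.317, 0.438, 0.036], 0.93)]
mug [([0.482, 0.396, 0.056], 0.88)]
top [ 0.435 -0.019  1.25 ] [ 0.07 -0.02 -1.  ]
chest [([0.601, -0.141, 0.006], 0.75)]
chest_hinge [([0.598, -0.135, 0.008], 0.85)]
knee_grip [([0.587, 0.031, 0.162], 0.7)]
stay_pivot [([0.582, 0.024, 0.159], 0.64), ([0.656, 0.406, 0.138], 0.34)]
lid_handle [([0.654, -0.122, 0.306], 0.77)]
lid_front [([0.657, -0.12, 0.306], 0.56)]
rim_seal [([0.468, -0.153, 0.103], 0.64)]
spatula [([0.608, -0.06, 0.012], 0.63)]
spoon [
[... 245 characters left out ...]
0.039], 0.88)]
{'t': 1.5, 'q': array([-1.25043453e+00,  1.30392788e-01,  1.48822590e+00,  3.53646529e-05,
        1.52304992e+00, -8.54143161e-02]), 'qvel': array([ 0.00062945,  0.00044875, -0.0001361 ,  0.00048009, -0.00210096,
        0.00024061]), 'effort': array([-1.13523231e-03, -5.69304550e+01, -5.00853074e+01, -3.23934855e-04,
        1.43244783e-03, -1.10067586e-05]), 'ee_pos': array([ 0.23685621, -0.55124468,  0.23128229]), 'tool_rot': array([ 9.79488893e-01,  2.01498157e-01,  1.30894228e-05, -3.97848565e-05]), 'ft_force': array([-0.98687651, -0.17937976,  0.59463676]), 'moment': array([ 0.02542875,  0.04126505, -0.00994847]), 'gripper_force': 0.0, 'finger_gap': 0.08523137492188887}
```

View pics/side0.png

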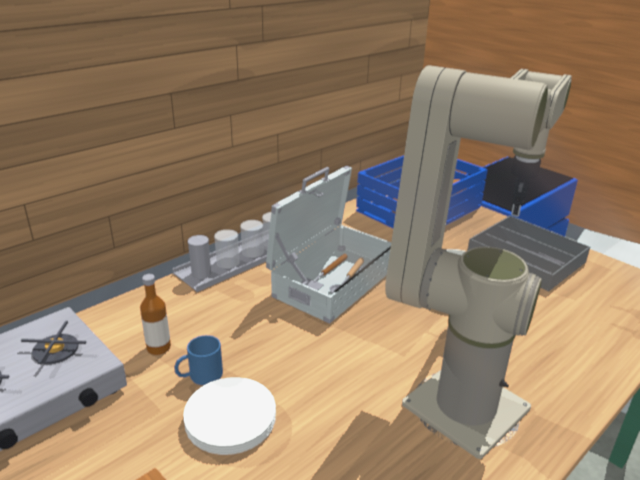

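View pics/top0.png

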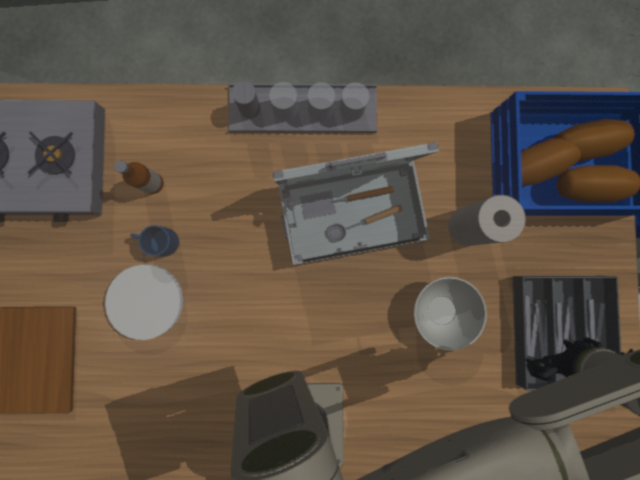

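The side view shows the open chest at about (325,250), with the stay in its left end at (290,265) and the handle at (315,180). The top view shows the chest yawed about 9°, with its front rim running from (293,262) to (425,240). Next I fit the chest pose from depth and check reachability.

```bash
cat > h.py <<'E'
from cell import bot, sensors, read_camera, get_calibration, nets
import cv2, numpy as np, json
from scipy.spatial.transform import Rotation as Rn
def cloud(c):
    im,d=read_camera(c); k=get_calibration(c); R=cv2.Rodrigues(np.array(k["rvec"]))[0]; t=np.array(k["tvec"]).ravel()
    K=np.array(k["mtx"]); v,u=np.mgrid[:480,:640]
    P=np.stack([(u-K[0,2])/K[0,0]*d,(v-K[1,2])/K[1,1]*d,d],-1)
    W=(P-t)@R; W[d<=0]=np.nan
    return im,W
try: G=json.load(open("g.json")); yaw=G["yaw"]; H=np.array(G["hinge"])
except Exception: yaw=0; H=np.zeros(3)
def w(p):  # chest_hinge-frame -> world
    return H+Rn.from_euler("z",yaw).apply(p)
def local(P): return Rn.from_euler("z",-yaw).apply(np.asarray(P)-H)
def rot(pitch,flip=False,close="y"):
    """tool z = pitch below horizontal towards +x of chest; close: 'y' along hinge, 'p' in the x-z plane"""
    z=np.array([np.cos(pitch),0,-np.sin(pitch)])
    y=np.array([0,1.,0]) if close=="y" else np.array([np.sin(pitch),0,np.cos(pitch)])
    if flip: y=-y
    return (Rn.from_euler("z",yaw)*Rn.from_matrix(np.stack([np.cross(y,z),y,z],1)))
def tcp(p,R,back=.019): return w(p)+R.as_matrix()[:,2]*back
def lidp(th,r,n,y=0): return np.array([-np.cos(th)*r+np.sin(th)*n,y,np.sin(th)*r+np.cos(th)*n])
E
python3 - <<'E'
from h import *
_,W=cloud("top"); P=W.reshape(-1,3)
m=(P[:,2]>.085)&(P[:,2]<.104)&(P[:,0]>.4)&(P[:,0]<.72)&(P[:,1]>-.33)&(P[:,1]<.09)
Q=P[m]; rc=cv2.minAreaRect(Q[:,:2].astype(np.float32)*1000); print(len(Q),rc)
print(cv2.boxPoints(rc).round(0).tolist())
# coarse yaw from the hull, then front/end edges
h=cv2.boxPoints(rc)/1000
l=sorted(h.tolist())[:2]; l.sort(key=lambda a:a[1]); a,b=map(np.array,l)  # front right, front left
# robust: line through front-most points
y0=np.arctan2(-(b-a)[0],(b-a)[1]); c=Rn.from_euler("z",-y0).apply(Q)
fr=[];
for s in np.arange(c[:,1].min()+.02,c[:,1].max()-.02,.01):
    k=abs(c[:,1]-s)<.005
    if k.sum()>2: fr.append([s,np.percentile(c[k,0],3)])
fr=np.array(fr); p=np.polyfit(*fr.T,1); print("slope",p,"res",np.std(fr[:,1]-np.polyval(p,fr[:,0])))
yaw_=y0-np.arctan(p[0]); c=Rn.from_euler("z",-yaw_).apply(Q)
f=np.percentile(c[:,0],2); ye=np.percentile(c[:,1],[.5,99.5]); print("yaw",yaw_,"front",f,"ends",ye,ye[1]-ye[0])
hx=f+.210; hw=Rn.from_euler("z",yaw_).apply([hx,ye.mean(),.095]); print("hinge",hw)
json.dump(dict(yaw=float(yaw_),hinge=hw.tolist()),open("g.json","w"))
import importlib,h as hh; importlib.reload(hh)
for c_,m_ in (("top",P),("side",cloud("side")[1].reshape(-1,3))):
    L=hh.local(m_)
    k=(L[:,2]>.235)&(L[:,2]<.26)&(abs(L[:,1])<.07)&(abs(L[:,0])<.08); print(c_,"handle",L[k].min(0),np.median(L[k],0),L[k].max(0),k.sum())
    k=(L[:,2]>.03)&(L[:,2]<.2)&(abs(L[:,1])<.14)&(abs(L[:,0])<.08); pp=np.polyfit(L[k,2],L[k,0],1); print("lid inner x(z)",pp)
    k=(L[:,2]>.04)&(L[:,2]<.075)&(L[:,1]>.14)&(L[:,1]<.178)&(L[:,0]<-.03)&(L[:,0]>-.09); print("knee",L[k].min(0),np.median(L[k],0),L[k].max(0),k.sum())
for n in [[.587,.031,.162],[.584,.031,.152],[.654,-.122,.306],[.468,-.153,.103]]: print(hh.local(n).round(3))
# IK
def ik(p,R):
    return bot.solve_ik(p,R.as_quat())
for fl in (0,1):
    for ph in (0,.25,.5):
        for pit in (.9,.75): 
            a=.73-ph; R=hh.rot(pit-ph,fl); q=ik(hh.tcp([-.11+.081*np.sin(a),.158,-.009+.081*np.cos(a)],R),R); print("knee",fl,ph,pit,None if q is None else np.round(q,2))
    for th,pit in ((1.36,1.35),(1,1.2),(.6,1),(.05,.8),(.05,.6),(.05,1)):
        R=hh.rot(pit,fl,"p"); q=ik(hh.tcp(hh.lidp(th,.246,.01),R),R); print("lid",fl,th,pit,None if q is None else np.round(q,2))
E
```

```text
1708 ((575.663330078125, -132.17156982421875), (222.2047882080078, 362.4404296875), 10.555238723754883)
[[433.0, 26.0], [500.0, -331.0], [718.0, -290.0], [652.0, 66.0]]
slope [2.21958689e-04 4.31764504e-01] res 0.0003911492481914413
yaw 0.1840017369742923 front 0.4312844877700525 ends [-0.41575593 -0.05427831] 0.36147762034962
hinge [ 0.67345917 -0.11371713  0.095     ]
top handle [-0.02937603 -0.05800215  0.2371204 ] [-0.02503542  0.00145369  0.24887358] [-0.01889065  0.0598268   0.25388793] 276
lid inner x(z) [ 0.67614318 -0.16458421]
knee [-0.07774799  0.15099875  0.04676047] [-0.06356923  0.15838965  0.06584358] [-0.03284792  0.16484331  0.07458915] 77
side handle [-0.03401431 -0.06030272  0.23628316] [-0.02792494  0.00791945  0.24843397] [-0.02110989  0.06251357  0.25329611] 112
lid inner x(z) [-0.15008392  0.01781326]
knee [-0.0798727   0.14862233  0.04229425] [-0.06243278  0.16099379  0.06183897] [-0.03283876  0.16957464  0.0749796 ] 111
[-0.059  0.158  0.067]
[-0.061  0.159  0.057]
[-0.021 -0.005  0.211]
[-0.209 -0.001  0.008]
knee 0 0 0.9 [-0.16 -0.34  2.26  0.37  0.61 -2.15]
knee 0 0 0.75 [-0.19 -0.41  2.39  0.65  0.47 -2.43]
knee 0 0.25 0.9 None
knee 0 0.25 0.75 None
knee 0 0.5 0.9 None
knee 0 0.5 0.75 None
lid 0 1.36 1.35 [-0.33  0.04  1.44  0.11  1.47 -0.51]
lid 0 1 1.2 [-0.47 -0.28  1.82  0.23  1.31 -0.68]
lid 0 0.6 1 [-0.7  -0.59  2.21  0.47  1.17 -1.  ]
lid 0 0.05 0.8 None
lid 0 0.05 0.6 None
lid 0 0.05 1 [-0.82 -0.58  2.44  0.56  1.02 -1.24]
knee 1 0 0.9 [-0.16 -0.34  2.26  0.37  0.61  0.99]
knee 1 0 0.75 [-0.19 -0.41  2.39  0.65  0.47  0.71]
knee 1 0.25 0.9 None
knee 1 0.25 0.75 None
knee 1 0.5 0.9 None
knee 1 0.5 0.75 None
lid 1 1.36 1.35 [-0.33  0.04  1.44  0.11  1.47  2.63]
lid 1 1 1.2 [-0.47 -0.28  1.82  0.23  1.31  2.46]
lid 1 0.6 1 [-0.7  -0.59  2.21  0.47  1.17  2.14]
lid 1 0.05 0.8 None
lid 1 0.05 0.6 None
lid 1 0.05 1 [-0.82 -0.58  2.44  0.56  1.02  1.9 ]
```

```bash
cat >> h.py <<'E'
def kneep(turn,c=(-.056,.158,.053)):
    v=np.array(c)-[-.11,c[1],-.009]; a=np.arctan2(v[0],v[2])-turn; r=np.hypot(v[0],v[2])
    return np.array([-.11+r*np.sin(a),c[1],-.009+r*np.cos(a)])
E
python3 - <<'E'
from h import *
R=rot(1.1)
for fl in (0,1):
  for ph in (0,.3,.55):
    for pit in (.8,.9,1,1.1):
        r=rot(pit,fl); q=bot.solve_ik(tcp(kneep(ph),r),r.as_quat()); print(fl,ph,pit,None if q is None else np.round(q,2))
for d in (.2,.1,.05):print(d,bot.solve_ik(tcp(kneep(0),R,.017-d),R.as_quat()))
p=sensors.state()["ee_pos"]
bot.movel([p[0],p[1],.42],v=.3)
bot.goto(tcp(kneep(0),R,.017-.2),R.as_quat())
bot.movel(tcp(kneep(0),R,.017-.09),v=.2)
im,_=read_camera("wrist"); cv2.imwrite("pics/w1.png",im)
print([(local(o["location"]).round(3),o["confidence"]) for o in nets.boxes_of("wrist","knee_grip")],sensors.state()["t"],sensors.state()["q"].round(2))
E
```

```text
0 0 0.8 [-0.18 -0.39  2.35  0.53  0.51 -2.31]
0 0 0.9 [-0.16 -0.34  2.26  0.37  0.61 -2.15]
0 0 1 [-0.13 -0.28  2.18  0.26  0.72 -2.04]
0 0 1.1 [-0.11 -0.21  2.08  0.18  0.83 -1.96]
0 0.3 0.8 [-0.2  -0.5   2.39  0.5   0.58 -2.29]
0 0.3 0.9 [-0.18 -0.44  2.31  0.36  0.67 -2.15]
0 0.3 1 [-0.15 -0.37  2.22  0.26  0.77 -2.04]
0 0.3 1.1 [-0.13 -0.29  2.13  0.18  0.87 -1.97]
0 0.55 0.8 [-0.23 -0.59  2.44  0.49  0.63 -2.29]
0 0.55 0.9 [-0.2  -0.52  2.35  0.36  0.71 -2.15]
0 0.55 1 [-0.17 -0.45  2.26  0.26  0.8  -2.05]
0 0.55 1.1 [-0.14 -0.37  2.17  0.19  0.9  -1.98]
1 0 0.8 [-0.18 -0.39  2.35  0.53  0.51  0.83]
1 0 0.9 [-0.16 -0.34  2.26  0.37  0.61  0.99]
1 0 1 [-0.13 -0.28  2.18  0.26  0.72  1.1 ]
1 0 1.1 [-0.11 -0.21  2.08  0.18  0.83  1.18]
1 0.3 0.8 [-0.2  -0.5   2.39  0.5   0.58  0.85]
1 0.3 0.9 [-0.18 -0.44  2.31  0.36  0.67  1.  ]
1 0.3 1 [-0.15 -0.37  2.22  0.26  0.77  1.1 ]
1 0.3 1.1 [-0.13 -0.29  2.13  0.18  0.87  1.17]
1 0.55 0.8 [-0.23 -0.59  2.44  0.49  0.63  0.86]
1 0.55 0.9 [-0.2  -0.52  2.35  0.36  0.71  0.99]
1 0.55 1 [-0.17 -0.45  2.26  0.26  0.8   1.09]
1 0.55 1.1 [-0.14 -0.37  2.17  0.19  0.9   1.16]
0.2 [-0.18954286 -0.62127964  2.04893221  0.17388003  1.27566953 -1.957899  ]
0.1 [-0.1465774  -0.45040314  2.09695732  0.17029964  1.05266598 -1.95256192]
0.05 [-0.12855303 -0.34082447  2.09869039  0.1735921   0.93993968 -1.95426492]
[(array([-0.071,  0.154,  0.063]), 0.75)] 5.4333 [-0.14 -0.43  2.1   0.17  1.03 -1.95]
```

View pics/w1.png

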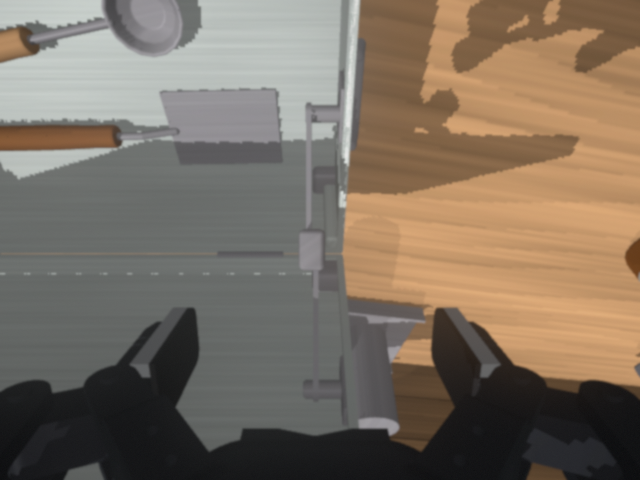

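The wrist view shows the thumb-piece at (312,250), midway between the open fingers, with the stay's links running above and below it. I grip it and lift it along the arc.

```bash
python3 - <<'E'
from h import *
c=(-.060,.156,.055); R=rot(1.1)
print(bot.movel(tcp(kneep(0,c),R,.016),v=.1,contact_N=6))
bot.clamp(35); s=sensors.state(); f0=s["ft_force"]; print(s["finger_gap"],s["gripper_force"],f0.round(1),local(s["ee_pos"]).round(3))
for k in range(1,8):
    ph=.62*k/7; r=rot(1.1-.25*k/7)
    bot.movel(tcp(kneep(ph,c),r,.016),v=.05,orientation=r.as_quat())
    s=sensors.state(); print(round(ph,2),(s["ft_force"]-f0).round(1),round(s["finger_gap"],4),round(s["t"],1))
im,_=read_camera("wrist"); cv2.imwrite("pics/w2.png",im)
im,_=read_camera("side"); cv2.imwrite("pics/s2.png",cv2.resize(im[140:340,220:440],None,fx=2.5,fy=2.5))
E
```

```text
False
0.013329470593835688 37.472142577171326 [-2.   0.7  2.7] [-0.053  0.156  0.041]
0.09 [ 4.  -0.8 -5.5] 0.0134 7.4
0.18 [ 4.7 -0.7 -4.1] 0.0134 7.7
0.27 [ 4.  -0.8 -6.2] 0.0132 8.0
0.35 [ 2.9 -0.8 -6. ] 0.0136 8.2
0.44 [ 2.8 -0.8 -6.5] 0.013 8.5
0.53 [ 2.2 -1.  -5.5] 0.013 8.8
0.62 [ 3.  -0.7 -5.4] 0.0138 9.1
```

View pics/s2.png

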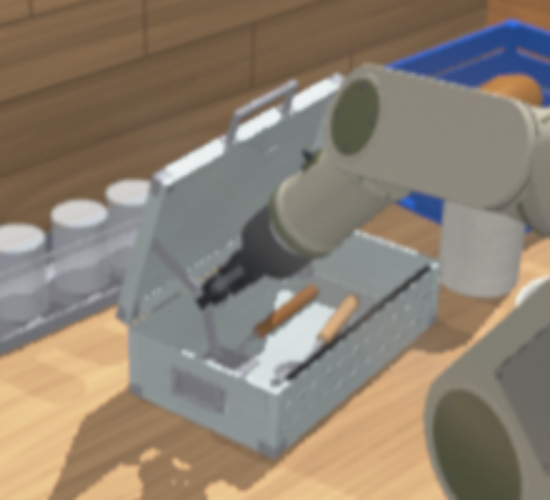

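The side crop shows the knee at (205,298), pulled well to the front with the stay clearly bent, so it is unlocked. I release it, back off and measure the handle.

```bash
python3 - <<'E'
from h import *
bot.let_go(); bot.pause(.1)
s=sensors.state(); z=Rn.from_quat(s["tool_rot"]).as_matrix()[:,2]
bot.movel(s["ee_pos"]-.12*z,v=.2)
p=sensors.state()["ee_pos"]; bot.movel([p[0]-.06,p[1],.45],v=.3)
for c in ("top","side"):
    L=local(cloud(c)[1].reshape(-1,3))
    k=(L[:,2]>.215)&(L[:,2]<.27)&(abs(L[:,1])<.07)&(L[:,0]<.02)&(L[:,0]>-.14)
    A=L[k]; m=A[A[:,2]>np.percentile(A[:,2],75)] if k.any() else A
    print(c,k.sum(),m.min(0).round(3),np.median(m,0).round(3),m.max(0).round(3))
    k=(L[:,2]>.03)&(L[:,2]<.27)&(L[:,1]>.142)&(L[:,1]<.172)&(L[:,0]>-.13)&(L[:,0]<-.05); print("knee",L[k].max(0) if k.any() else None, np.median(L[k],0))
for th,pit in ((1.36,1.45),(1.36,1.35),(1,1.2),(.8,1.1),(.6,1.),(.3,1.),(.05,1),(.05,.95),(.05,.9)):
    R=rot(pit,0,"p"); q=bot.solve_ik(tcp(lidp(th,.246,.01),R,.014),R.as_quat()); print(th,pit,None if q is None else q.round(2))
print(sensors.state()["t"],sensors.state()["q"].round(2))
E
```

```text
Traceback (most recent call last):
cell.MotionError: the arm cannot follow that straight line within its joint ranges
```

```bash
python3 - <<'E'
from h import *
s=sensors.state(); z=Rn.from_quat(s["tool_rot"]).as_matrix()[:,2]
for d in (.1,.08,.06,.045):
    try: bot.movel(s["ee_pos"]-d*z,v=.15); print("back",d); break
    except bot.MotionError: pass
p=sensors.state()["ee_pos"]; R=rot(1.25)
for dx in (-.04,0,.0):
    try: bot.movel([p[0]+dx,p[1],.40],v=.25,orientation=R.as_quat()); print("up",dx); break
    except bot.MotionError: pass
for c in ("top","side"):
    L=local(cloud(c)[1].reshape(-1,3))
    k=(L[:,2]>.215)&(L[:,2]<.27)&(abs(L[:,1])<.07)&(L[:,0]<.02)&(L[:,0]>-.14)
    A=L[k]; m=A[A[:,2]>np.percentile(A[:,2],75)] if k.any() else A
    print(c,k.sum(),m.min(0).round(3),np.median(m,0).round(3),m.max(0).round(3))
    k=(L[:,2]>.03)&(L[:,2]<.27)&(L[:,1]>.142)&(L[:,1]<.172)&(L[:,0]>-.13)&(L[:,0]<-.05); print("knee",L[k].max(0) if k.any() else None, np.median(L[k],0))
for th,pit in ((1.36,1.45),(1.36,1.35),(1,1.2),(.8,1.1),(.6,1.),(.3,1.),(.05,1),(.05,.95),(.05,.9)):
    R=rot(pit,0,"p"); q=bot.solve_ik(tcp(lidp(th,.246,.01),R,.014),R.as_quat()); print(th,pit,None if q is None else q.round(2))
print(sensors.state()["t"],sensors.state()["q"].round(2))
E
```

```text
back 0.06
up -0.04
top 282 [-0.065 -0.058  0.244] [-0.061 -0.005  0.245] [-0.057  0.058  0.247]
knee [-0.05014546  0.17164083  0.20851913] [-0.07995237  0.15856206  0.08579677]
side 69 [-0.068 -0.039  0.244] [-0.064 -0.012  0.245] [-0.06   0.012  0.249]
knee [-0.05040183  0.17198856  0.21017311] [-0.09173369  0.15915776  0.07954148]
1.36 1.45 [-0.3   0.12  1.33  0.06  1.58 -0.48]
1.36 1.35 [-0.33  0.04  1.43  0.11  1.48 -0.51]
1 1.2 [-0.47 -0.28  1.81  0.23  1.32 -0.68]
0.8 1.1 [-0.58 -0.45  2.02  0.34  1.24 -0.82]
0.6 1.0 [-0.71 -0.6   2.21  0.47  1.19 -1.  ]
0.3 1.0 [-0.79 -0.64  2.36  0.52  1.14 -1.13]
0.05 1 [-0.83 -0.59  2.44  0.56  1.04 -1.24]
0.05 0.95 [-0.87 -0.62  2.48  0.63  1.04 -1.31]
0.05 0.9 None
11.6083 [-0.16 -0.54  1.8   0.11  1.58 -1.9 ]
```

```bash
cat >> h.py <<'E'
PT=lambda th: 1.0+.28*np.clip(th/1.28,0,1)
def lower(a,b,n,f0,bk,v=.08):
    for th in np.linspace(a,b,n+1)[1:]:
        r=rot(PT(th),0,"p"); bot.movel(tcp(lidp(th,.246,.01),r,bk),v=v,orientation=r.as_quat())
        s=sensors.state(); f=s["ft_force"]-f0; print(round(th,2),Rn.from_euler("z",-yaw).apply(f).round(1),round(s["finger_gap"],4),round(s["t"],1))
        if np.linalg.norm(f)>20: print("STOP"); return th
    return b
E
python3 - <<'E'
from h import *
th=1.28; R=rot(PT(th),0,"p"); P=lidp(th,.246,.01)
bot.goto(tcp(P,R,.014-.10),R.as_quat())
print(nets and sensors.state()["finger_gap"], bot.movel(tcp(P,R,.014),v=.1,contact_N=8))
s0=sensors.state(); bot.clamp(30); s=sensors.state()
print(s["finger_gap"],s["gripper_force"],s0["ft_force"].round(1),s["ft_force"].round(1),local(s["ee_pos"]).round(3),s["t"])
if .006<s["finger_gap"]<.014:
    lower(1.28,.9,4,s0["ft_force"],.014)
    im,_=read_camera("side"); cv2.imwrite("pics/s3.png",cv2.resize(im[140:340,220:440],None,fx=2.5,fy=2.5))
E
```

```text
0.08568330397329982 False
0.008797174574830459 29.230708479881287 [-0.2 -1.   0.8] [-0.  -0.2  0.6] [-0.057  0.     0.225] 14.65
1.18 [-1.2  0.6 -0.6] 0.0087 15.1
1.09 [-1.9  0.7 -1. ] 0.0087 15.5
1.0 [-3.   0.7 -1. ] 0.0089 16.0
0.9 [-2.   1.1 -1.9] 0.0089 16.4
```

View pics/s3.png

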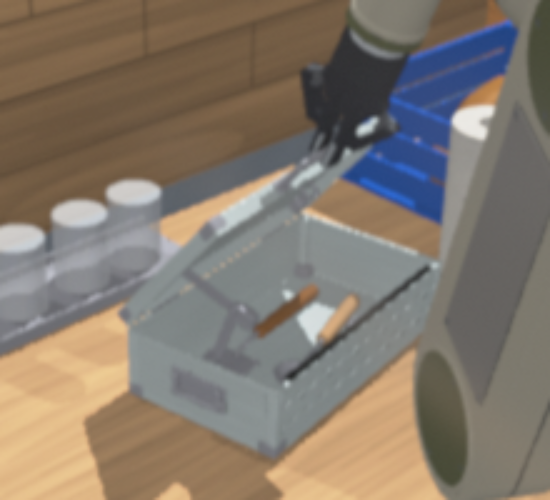

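The crop shows the gripper holding the handle at (345,145). The lid is about half closed and the stay is folding freely, its knee at (240,312). I carry on down.

```bash
python3 - <<'E'
from h import *
f0=np.array([-.2,-1,.8])
t=lower(.9,.2,7,f0,.014)
if t<.21: t=lower(.2,.055,4,f0,.014,v=.03)
im,_=read_camera("side"); cv2.imwrite("pics/s4.png",cv2.resize(im[140:340,220:440],None,fx=2.5,fy=2.5))
E
```

```text
0.8 [ 3.  -0.1 -6.4] 0.0083 16.9
0.7 [ 2.1  0.2 -4.7] 0.0084 17.4
0.6 [ 0.2  2.1 -3.6] 0.0091 17.8
0.5 [-2.   1.9 -2.4] 0.0085 18.3
0.4 [ 2.7  1.7 -5.9] 0.0088 18.7
0.3 [ 1.6  0.8 -5.2] 0.0087 19.2
0.2 [-1.   0.4 -3.6] 0.0084 19.7
0.16 [-2.7  0.1 -3.5] 0.0087 20.1
0.13 [-0.4  1.1 -3.2] 0.0087 20.5
0.09 [ 2.1  0.6 -4.5] 0.0085 21.0
0.06 [ 5.3  1.2 -5.6] 0.0088 21.4
```

View pics/s4.png

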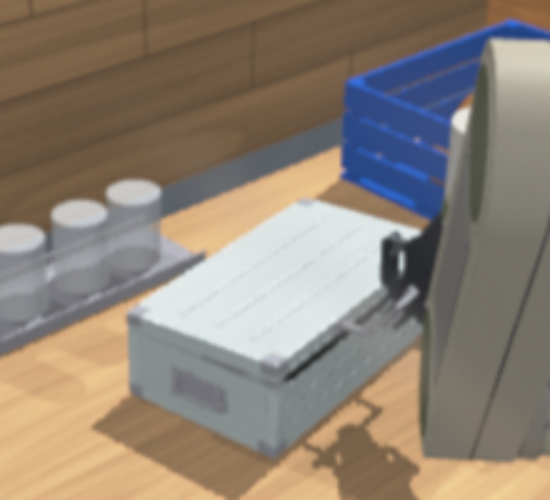

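The crop shows the lid nearly down, with a thin gap at its front edge at (330,350). I let go here, back off, then press on the lid.

```bash
python3 - <<'E'
from h import *
f0=np.array([-.2,-1,.8])
bot.let_go(); bot.pause(.2); s=sensors.state(); print("after open",(s["ft_force"]-f0).round(1),s["finger_gap"])
z=Rn.from_quat(s["tool_rot"]).as_matrix()[:,2]
for d in (.1,.07,.05,.035):
    try: bot.movel(s["ee_pos"]-d*z,v=.12); print("back",d); break
    except bot.MotionError: pass
p=sensors.state()["ee_pos"]; print((sensors.state()["ft_force"]-f0).round(1))
D=rot(np.pi/2-.05,0,"y"); X=w([-.185,0,.02])
bot.movel([p[0],p[1],.28],v=.2)
bot.clamp(20); 
bot.goto(X+[0,0,.08],D.as_quat())
L=local(cloud("top")[1].reshape(-1,3)); k=(abs(L[:,1])<.16)&(abs(L[:,1])>.06)&(L[:,0]>-.2)&(L[:,0]<-.02)&(L[:,2]>0)&(L[:,2]<.05)
print("lid z(x)",np.polyfit(L[k,0],L[k,2],1),k.sum(),sensors.state()["t"],sensors.state()["finger_gap"])
E
```

```text
after open [-0.7  1.3 -0.5] 0.08544957183271644
back 0.1
[ 0.4  1.  -0.8]
lid z(x) [-0.05666717  0.02015027] 4205 25.7583 -2.0627173686851903e-05
```

```bash
cat > press.py <<'E'
from h import *
def press(Fmax,zmin,z0=.036,step=.0005):
    D=rot(np.pi/2-.05,0,"y").as_quat()
    bot.movel(w([-.185,0,z0]),v=.05,orientation=D); bot.pause(.2); f0=sensors.state()["ft_force"]; z=z0; out=[]
    while z>zmin:
        z-=step; bot.movel(w([-.185,0,z]),v=.01,orientation=D); s=sensors.state(); f=(s["ft_force"]-f0)[2]
        out.append((round(1000*z,1),round(1000*local(s["ee_pos"])[2],1),round(f,1)))
        if f>Fmax: break
    print(out,s["t"])
E
python3 - <<'E'
from press import *
press(16.5,.0165)
E
```

```text
[(35.5, np.float64(35.5), np.float64(-1.7)), (35.0, np.float64(34.9), np.float64(-1.6)), (34.5, np.float64(34.4), np.float64(-0.9)), (34.0, np.float64(33.9), np.float64(-0.9)), (33.5, np.float64(33.4), np.float64(-0.9)), (33.0, np.float64(32.9), np.float64(-2.0)), (32.5, np.float64(32.5), np.float64(-0.9)), (32.0, np.float64(31.9), np.float64(-1.5)), (31.5, np.float64(31.5), np.float64(-1.4)), (31.0, np.float64(31.0), np.float64(-2.1)), (30.5, np.float64(30.5), np.float64(-1.2)), (30.0, np.float64(29.9), np.float64(-0.4)), (29.5, np.float64(29.5), np.float64(-1.3)), (29.0, np.float64(29.0), np.float64(-0.2)), (28.5, np.float64(28.6), np.float64(2.1)), (28.0, np.float64(27.8), np.float64(-0.8)), (27.5, np.float64(27.2), np.float64(-1.4)), (27.0, np.float64(26.9), np.float64(-2.1)), (26.5, np.float64(26.5), np.float64(-1.4)), (26.0, np.float64(26.0), np.float64(-1.3)), (25.5, np.float64(25.4), np.float64(-1.2)), (25.0, np.float64(24.9), np.float64(-0.9)), (24.5, np.float64(24.4), np.float64(-2.0)), (24.0, np.float64(23.9), np.float64(-0.5)), (23.5, np.float64(23.5), np.float64(-1.8)), (23.0, np.float64(22.9), np.float64(-1.5)), (22.5, np.float64(22.5), np.float64(-1.6)), (22.0, np.float64(22.2), np.float64(0.7)), (21.5, np.float64(21.7), np.float64(3.1)), (21.0, np.float64(21.2), np.float64(4.4)), (20.5, np.float64(20.7), np.float64(4.5)), (20.0, np.float64(20.3), np.float64(5.1)), (19.5, np.float64(19.9), np.float64(6.3)), (19.0, np.float64(19.6), np.float64(8.2)), (18.5, np.float64(19.2), np.float64(9.2)), (18.0, np.float64(18.7), np.float64(10.0)), (17.5, np.float64(18.3), np.float64(11.7)), (17.0, np.float64(18.0), np.float64(11.8)), (16.5, np.float64(17.5), np.float64(12.7))] 37.1417
```

```bash
python3 - <<'E'
from h import *
D=rot(np.pi/2-.05,0,"y").as_quat(); z=.0165; out=[]; fb=None
while z>.0135:
    z-=.0005; bot.movel(w([-.185,0,z]),v=.01,orientation=D); s=sensors.state(); f=s["ft_force"][2]
    out.append((round(1000*z,1),round(1000*local(s["ee_pos"])[2],1),round(f,1)))
    if f>18.5: break
    if len(out)>1 and f<out[-2][2]-2.5: break
bot.movel(w([-.185,0,.05]),v=.1,orientation=D)
bot.pause(.3); print(out,sensors.state()["ft_force"].round(1))
L=local(cloud("top")[1].reshape(-1,3)); k=(abs(L[:,1])<.16)&(abs(L[:,1])>.06)&(L[:,0]>-.2)&(L[:,0]<-.02)&(L[:,2]>0)&(L[:,2]<.05)
print("lid z(x)",np.polyfit(L[k,0],L[k,2],1),k.sum(),sensors.state()["t"])
E
```

```text
[(16.0, np.float64(17.3), np.float64(16.6)), (15.5, np.float64(16.9), np.float64(17.6)), (15.0, np.float64(16.6), np.float64(19.3))] [ 0.4 -0.6 -0. ]
lid z(x) [0.00154104 0.02022106] 4438 38.7417
```

```bash
python3 - <<'E'
from press import *
press(4,.017,.0245)
bot.movel(w([-.185,0,.15]),v=.15); im,_=read_camera("side"); cv2.imwrite("pics/s5.png",cv2.resize(im[140:340,220:440],None,fx=2.5,fy=2.5))
L=local(cloud("top")[1].reshape(-1,3)); k=(abs(L[:,1])<.16)&(L[:,0]>-.2)&(L[:,0]<-.02)&(L[:,2]>0)&(L[:,2]<.05)&(abs(L[:,1])>.06)
print(np.polyfit(L[k,0],L[k,2],1),sensors.state()["t"])
E
```

```text
[(24.0, np.float64(24.1), np.float64(-0.4)), (23.5, np.float64(23.4), np.float64(-0.7)), (23.0, np.float64(22.9), np.float64(-1.2)), (22.5, np.float64(22.5), np.float64(-0.6)), (22.0, np.float64(22.0), np.float64(-0.3)), (21.5, np.float64(21.4), np.float64(0.2)), (21.0, np.float64(21.0), np.float64(-1.2)), (20.5, np.float64(20.5), np.float64(-1.1)), (20.0, np.float64(20.1), np.float64(0.0)), (19.5, np.float64(19.9), np.float64(4.0))] 42.1
[0.00248507 0.02021651] 43.2167
```

View pics/s5.png

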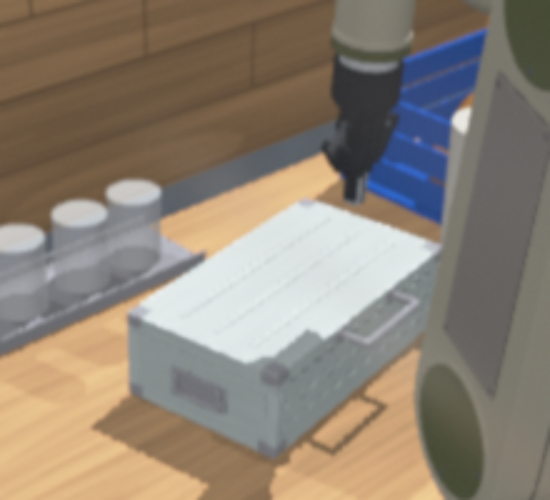

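The crop shows the lid flush, with no gap at the front edge (330,350), and the gripper clear above it. By touch, the lid's face is at 20.0 mm and stiff, which matches shut and latched.

```bash
python3 -c "
from cell import bot
print(bot.sign_off())"
```

```text
the job is handed in; nothing more can be done
None
```

The chest is shut and, by touch and depth image, latched: I unlocked the stay, lowered the lid by its handle, pressed to about 19 N by the wrist sensor (limit 35 N) and let go; the job is handed in, but I got no verdict back and did not re-check the other items' positions.

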